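Clamp the glued hairbrush

ROBOT

A 6-joint arm with a two-finger parallel gripper is mounted at the origin on the work surface. World frame = base frame: x ahead of the robot, y to its left, z up, the work surface at z = 0. Lengths are in m, angles in rad, forces in N, time in s.
With the tool pointing down it reaches from about 0.3 to 0.775 m from the base axis. Payload 14.6 kg.
Tool frame: the origin (TCP) lies on the mounting face of the last link; the fingertips stand env.tip_extent ahead of it and the grasp point (between the pads) lies 155 mm ahead of it (env.tip_extent is the distance from the TCP to the fingertips, in m); z points along the fingers, y is the line along which they close (so a half turn about z gives the same grasp; the last joint's range is limited). The gripper opens to 85 mm and grips with 20 to 120 N. Pads are 22 mm wide; open, the fingers measure 114 mm over their backs; the gripper's body (76 mm by 85 mm) begins 54 mm behind the grasp point. The pads swing forward as they close: fully open they stand 13 mm farther back than shut.
Start: joints at [-1.363, 0.3, 1.521, -0, 1.321, -0.067], TCP at [0.149, -0.529, 0.405] pointing down, gripper open.
Joint ranges: [-3.03, 3.03], [-0.79, 2.21], [0.23, 2.52], [-1.04, 4.18], [0, 3.07], [-2.55, 2.55]. Speed limits (rad/s): [2.22, 2.22, 2.57, 3.14, 3.14, 3.14].

INTERFACE

Orientations are given as a rotation vector (axis times angle).
In Python, from station import status, vision, order, env gives the robot as it stands.
- The arm moves only by the tool jog_arm, never from a script. Its argument "rows" is a list of rows, each a list of 6 numbers: the shift along the tool's x, y, z in m, then the turn, a rotation vector about the tool's x, y, z in rad. In form: [[dx, dy, dz, ax, ay, az], ...]. A call has exactly 5 rows; each row is the pose to reach, as a shift and turn from the pose commanded when the call began, along the tool's axes at that moment; what a row does not reach only later rows make up. A row lasts 1/8 s, in which the tool goes at most 62.5 mm and 10.7 degrees, less where a joint would pass 70% of its speed; a pose out of reach is approached as far as the arm can. A call with a gripper value outside its range is refused whole. "grip" is the opening, from 0 (shut) to 1 (fully open), set as the call begins (left out, the last holds). The fingers move at their own pace and stop on an object; "newtons" is the grip in N (left out, the last holds). Time passes only in rows, so rows that repeat a pose let the fingers close, or fill a call up. It gives the time, the measured TCP pose, the force, the opening and the grip force at its end, in the units of the state.
- status.observe(): the state, without advancing time (a new reading comes with each control period).
- vision.get_image(name): name is "scene" or "side" or "wrist"; returns the picture (480x640x3 uint8, red, green, blue); there is no depth.
- vision.get_calibration(name): a dict with "camera_matrix" (3x3 intrinsics, pixels), "R" (3x3) and "t" (3): a world point X has camera coordinates R X + t; the wrist camera has in their place "tool_from_camera" (4x4, takes a point from camera to tool coordinates, whose origin is the TCP and whose axes are the flange's). Camera axes: x right, y down, z forward; pixel columns grow to the right and rows downward; lengths in m; the calibration is good to about 2 mm. A picture is of the moment at which its call begins: read the wrist's pose just before it. get_calibration takes no time and is no camera call.
- order.sign_off(): hands the job in; it is judged then, once.
The state is a dict: "time": time; "qpos": joint angles; "dq": joint speeds; "effort": joint torques, N m; "eef_pos": TCP position; "tool_rot": TCP orientation; "ft_force": force on the tool from outside, world axes, zero at the start; "wrist_torque": the same for the moment, N m; "gripper_width": finger opening in m; "finger_force": force on a finger pad.
Only numpy, scipy, OpenCV 4.12 (cv2) and the standard library are available. Lean on these libraries where they do the work, as an engineer would, in place of code of your own. Each camera call takes 0.05 s, during which the arm holds its last target. There are 200 camera calls.

TASK

The split head of the wooden hairbrush has just been glued. Take the brush off the white chest top and lay it flat, bristles up, on the clamp's board with its head in the middle between the two jaws and its handle lying across the clamp, let go of it, then pump the trigger towards the upright grip again and again until the sprung rubber pad presses the head against the fixed jaw, snug but not crushed: the pad pushed about half-way in on its spring. Finish while still holding the trigger squeezed so that the pad keeps that pressure; move the jaw by the trigger only, and leave the dish, tub, nail clipper and glue bottle where they are.

Things in the scene. Friction and masses are not known exactly. Their poses are not given: they have to be found in the camera images.
- chest: Small two-drawer chest in translucent blue plastic with a white top 280 x 280 mm, fixed in place, the upper drawer pulled 55 mm out. Origin under its centre on the table; the white top's surface lies 120 mm above the origin. Dish, tub, clipper and the brush stand on it.
- brush_head (a point): Centre of the wooden hairbrush's head (loose, 90 g), 7 mm above its flat underside. Head 70 mm long, 54 mm wide, 14 mm thick, sides flat over the middle 48 mm; black pins stand up to 30 mm above the underside; it lies pins up at the start. Axes: z up out of the pins, x along the brush away from the handle, y across. A dark glue line runs along the head.
- brush_handle (a point): Grasp point on the same hairbrush's handle, 85 mm from the head's centre towards the handle's end, 9 mm above the underside (half-way up). The handle is a bar 24 mm wide, 18 mm thick, from 33 mm to 151 mm from the head's centre. Same axes as the head.
- clamp: One-hand ratchet bar clamp on a plywood board fixed to the table. Origin on the table; x = direction in which the pad is ratcheted, to the fixed jaw; y level, roughly towards the robot; z up. Board top 12 mm up; board x -162 to 138 mm, y -52 to 63 mm (the brush handle may stick out). Clamp parts lie along y = 0: jaws 40 mm wide in y, up to 54 mm high; a toothed bar sticks out behind the grip.
- jaw_face (a point): Middle of the pressing face of the fixed jaw, 30 mm above the table, at clamp x = 100 mm; the face looks to clamp -x.
- pad_face (a point): Middle of the face of the rubber pad, 30 mm above the table; the face looks to clamp +x, to the fixed jaw. The pad rides on a spring at the front of the ratchet bar. At the start it is 74 to 92 mm from the fixed jaw. It is driven only by the trigger (it must not be pushed by the robot's fingers).
- pad (a joint): How far the rubber pad is pushed back into its spring, m: 0 free, 0.014 bottomed out. The spring pushes with 1.4 N per mm, so this tells the clamping force; about 0.007 (10 N) is right, below 0.003 is loose, above 0.012 crushes the brush.
- rod (a joint): How far the toothed bar with the pad is ratcheted forward, m: the free pad's face is at clamp x = this value. It stays where it is left (about 7 N of friction) and goes forward while the trigger is squeezed; a full stroke moves it about 10 mm (teeth every 5 mm). Stops at 0.068.
- trigger (a joint): Trigger angle, rad: 0 at rest (out), 0.309 fully squeezed; springs back when let go. Pivot at clamp x = -75 mm, 80 mm above the table; the cross bar moves 16 mm to the grip over the stroke. Force at the bar: 3 to 5 N for the return spring, about 10 N while the pad moves freely, about 18 N with the pad half-way in.
- trigger_bar (a point): Middle of the trigger's level cross bar (round, 14 mm diameter, 44 mm long across the clamp in y), the thing to press; 131 mm above the table, the highest part of the trigger reaching 138 mm. At rest at clamp x = -67 mm, fully squeezed x = -83 mm (towards the grip, clamp -x).
- grip_post (a point): Point on the fixed upright black grip, 132 mm above the table, at clamp x = -105 mm. A post 14 mm thick in x, 26 mm wide in y, top 155 mm above the table. Grip and trigger bar together span 52 mm in x at rest, 36 mm squeezed. The grip does not move, so fingers that close evenly must leave room beside it or move along.
- dish: Glass dish, 72 mm across, 28 mm high, on the chest; origin under its centre. Leave alone.
- tub: Orange plastic tub with lid, 64 mm across, 56 mm high, on the chest; origin under its centre. Leave alone.
- clipper: Steel nail clipper, 58 mm long, 12 mm wide, on the chest; origin under its centre. Leave alone.
- glue: White glue bottle, 38 mm across, 100 mm high, on the table to the robot's right; origin under its centre. Leave alone.
Mind the look-alikes: they are no part of the job. Leave any orange or pink look-alike of the part that bears brush_head alone.

How it is judged:
By the outcome, as a careful person would: the job done as asked, in the order asked, and still so for the second after the job is handed in, while the arm keeps its last pose, push and grip.
It also fails if it takes over 72 s, if anything falls off the work surface, if the arm or the gripper's body presses on something with over 40 N, if the wrist force passes 120 N, or if a joint passes its speed limit or range.

## Working session

There is one attempt and no reset: what is moved stays moved. The work goes in short steps, Python scripts to look and compute and a tool call to move; the robot and the scene stay as the last step left them, time stands still between calls to the robot, and variables do not carry over. Pictures are saved under pics/ and viewed, at most 10 in all, crops included, and the job is handed in when it is done.

Besides the shell and the picture viewer there is one more tool, called after "Request:" by a JSON object that holds its "api" and its "payload", one argument or row to a line. jog_arm: Moves the arm, as the interface text tells. Its arguments: {"type":"object","properties":{"rows":{"type":"array"},"grip":{"type":"number"},"newtons":{"type":"number"}},"required":["rows"]}

```bash
mkdir -p pics
python3 - <<'E'
from station import status, vision, env
import cv2,numpy as np
s=status.observe();print({k:np.round(v,3).tolist() for k,v in s.items()},env.tip_extent)
for n in("scene","side"):
    cv2.imwrite(f"pics/{n}0.png",vision.get_image(n)[:,:,::-1]);c=vision.get_calibration(n);print(n,{k:np.round(v,3).tolist() for k,v in c.items()})
print(vision.get_calibration("wrist"))
E
```

```text
{'time': 0.0, 'qpos': [-1.363, 0.301, 1.522, 0.0, 1.321, -0.067], 'dq': [0.0, -0.001, -0.002, -0.001, 0.001, 0.001], 'effort': [0.002, -54.35, -36.18, 0.0, 0.004, 0.0], 'eef_pos': [0.149, -0.529, 0.404], 'tool_rot': [-3.111, -0.43, 0.0], 'ft_force': [0.208, 0.19, 0.098], 'wrist_torque': [-0.026, -0.007, 0.038], 'finger_force': 0.0, 'gripper_width': 0.085} 0.1734
scene {'camera_matrix': [[538.137, 0.0, 313.209], [0.0, 538.137, 226.273], [0.0, 0.0, 1.0]], 'R': [[0.428, 0.904, 0.01], [0.731, -0.34, -0.592], [-0.532, 0.261, -0.806]], 't': [-0.304, -0.309, 1.687]}
side {'camera_matrix': [[451.292, 0.0, 320.177], [0.0, 451.292, 242.57], [0.0, 0.0, 1.0]], 'R': [[-0.709, -0.705, -0.017], [-0.456, 0.477, -0.751], [0.538, -0.525, -0.66]], 't': [0.441, 0.263, 0.94]}
{'camera_matrix': array([[336.36658043,   0.        , 320.68668983],
       [  0.        , 336.36658043, 230.65910098],
       [  0.        ,   0.        ,   1.        ]]), 'tool_from_camera': array([[-1.56449178e-03, -9.61519902e-01, -2.74730833e-01,
         7.02917423e-02],
       [ 9.99998774e-01, -1.48508796e-03, -4.97025497e-04,
         1.45916468e-04],
       [ 6.99004548e-05, -2.74731273e-01,  9.61521046e-01,
         3.07092449e-02],
       [ 0.00000000e+00,  0.00000000e+00,  0.00000000e+00,
         1.00000000e+00]])}
```

View pics/scene0.png

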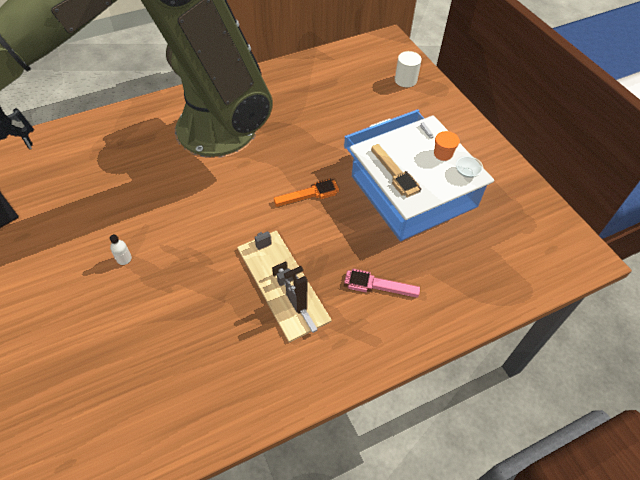

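View pics/side0.png

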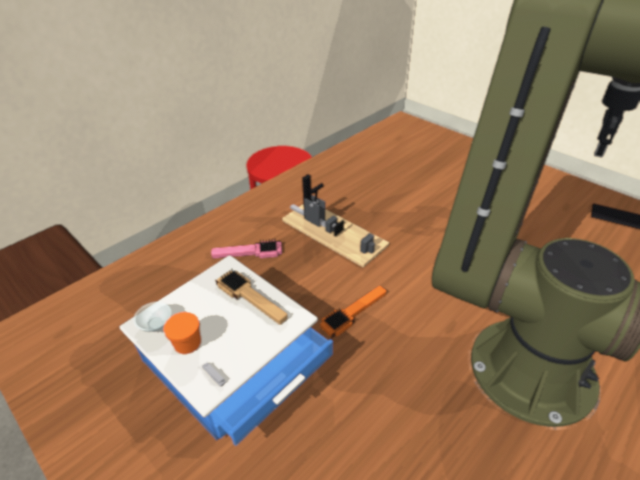

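Candidates for the brush: the wooden one on the white top at scene (398,172), the orange look-alike at (310,192) and the pink one at (380,284), both on the table. I choose the wooden one. In the same picture the clamp is at about (285,285), with the fixed jaw at (263,240) and the grip at (300,290). Next is a close crop.

```bash
cat > h.py <<'E'
import numpy as np, cv2
from scipy.spatial.transform import Rotation as Rn
from station import status, vision, env
def ray(name,uv,s=None):
    c=vision.get_calibration(name);K=np.array(c["camera_matrix"])
    d=np.linalg.inv(K)@np.array([uv[0],uv[1],1.])
    if name=="wrist":
        T=np.array(c["tool_from_camera"]);R=Rn.from_rotvec(s["tool_rot"]).as_matrix();p=np.array(s["eef_pos"])
        return p+R@T[:3,3],R@T[:3,:3]@d
    R=np.array(c["R"]);t=np.array(c["t"]);return -R.T@t,R.T@d
def atz(name,uv,z,s=None):
    o,d=ray(name,uv,s);return o+d*(z-o[2])/d[2]
def shift(target,rot=None):
    "tool-frame shift and turn from present pose to a world TCP target / rotation matrix"
    s=status.observe();R=Rn.from_rotvec(s["tool_rot"])
    d=R.inv().apply(np.array(target)-s["eef_pos"])
    a=(R.inv()*Rn.from_matrix(rot)).as_rotvec() if rot is not None else np.zeros(3)
    return np.round(d,4),np.round(a,3)
def down(yang):
    "tool pointing down with tool y (closing line) at world angle yang"
    y=np.array([np.cos(yang),np.sin(yang),0]);z=np.array([0,0,-1.]);x=np.cross(y,z);return np.c_[x,y,z]
E
python3 - <<'E'
from h import *
im=cv2.imread("pics/scene0.png")
a=cv2.resize(im[130:210,360:440],None,fx=4.5,fy=4.5,interpolation=2);b=cv2.resize(im[225:345,230:340],None,fx=4,fy=4,interpolation=2)
o=np.zeros((480,800,3),np.uint8);o[:360,:360]=a;o[:,360:]=b;cv2.imwrite("pics/crop0.png",o)
E
```

```text
(no output)
```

View pics/crop0.png

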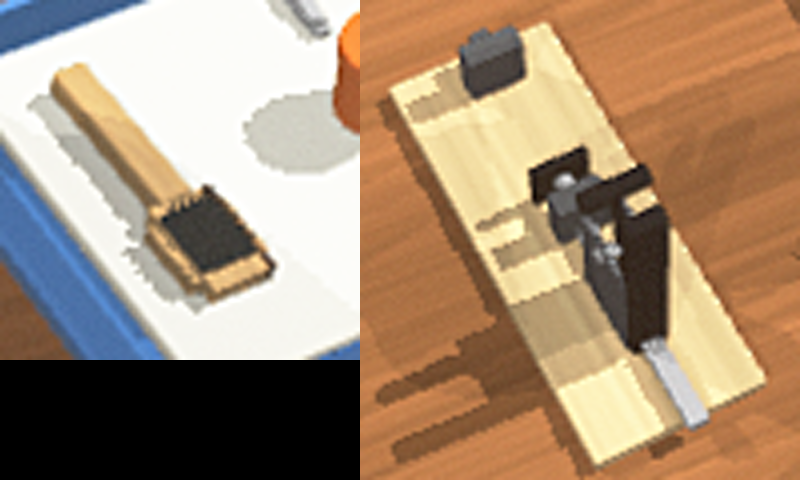

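The crop shows the wooden brush with its dark glue line and pins up, on the white top: handle end near (375,146), head end near (413,190). Board corners are near (237,248), (277,231), (331,320) and (289,341), with the fixed jaw near the top end.

Run:
```python
from h import *
he=atz("scene",(375.3,146.5),.136);hd=atz("scene",(413.3,190.4),.134)
print("handle end",he,"head end",hd,np.linalg.norm(he-hd),"expect .186")
u=(hd-he)/np.linalg.norm(hd-he);print("yaw",np.arctan2(u[1],u[0]),"head",hd-.035*u,"grasp",hd-.12*u)
C=[atz("scene",p,.012) for p in((237.5,248),(277,231.25),(331.25,320),(289.25,341.25))]
for i in range(4):print(C[i],np.linalg.norm(C[i]-C[i-1]))
x=(C[0]+C[1]-C[2]-C[3]);x/=np.linalg.norm(x);y=np.cross([0,0,1],x)
print("x",x,"y",y,"yawx",np.arctan2(x[1],x[0]))
o=sum(C)/4-x*(-.012)-y*.0055;print("origin",o)
for n,p in(("jaw",[.1,0,.03]),("bar",[-.067,0,.131]),("grip",[-.105,0,.132])):
    w=o*[1,1,0]+x*p[0]+y*p[1]+[0,0,p[2]]
    for cam in("scene","side"):
        c=vision.get_calibration(cam);q=np.array(c["camera_matrix"])@(np.array(c["R"])@w+c["t"]);print(n,w,cam,q[:2]/q[2])
```

```text
handle end [0.39334039 0.3347799  0.136     ] head end [0.56822138 0.34756062 0.134     ] 0.17535879764383686 expect .186
yaw 0.07295266074085997 head [0.53331674 0.3450097  0.13439918] grasp [0.44854835 0.33881463 0.13536862]
[ 0.46306299 -0.101391    0.012     ] 0.29658133334584535
[0.45687668 0.01315679 0.012     ] 0.11471472017532734
[0.75188466 0.02809581 0.012     ] 0.29538598369732755
[ 0.75917298 -0.08467693  0.012     ] 0.1130080104957963
x [-0.99856939 -0.05347122  0.        ] y [ 0.05347122 -0.99856939  0.        ] yawx -3.088095921086399
origin [ 0.5954724  -0.03135336  0.012     ]
jaw [ 0.49561546 -0.03670048  0.03      ] scene [264.79291148 244.80866395]
jaw [ 0.49561546 -0.03670048  0.03      ] side [363.06467809 241.59374185]
bar [ 0.66237655 -0.02777079  0.131     ] scene [293.59792544 273.32568354]
bar [ 0.66237655 -0.02777079  0.131     ] side [315.85570756 187.18499574]
grip [ 0.70032219 -0.02573888  0.132     ] scene [301.36810649 285.97023365]
grip [ 0.70032219 -0.02573888  0.132     ] side [305.62220783 181.81427352]
```

Request:
{"api": "jog_arm", "payload": {
  "rows": [
    [0.06,-0.025,-0.01,0,0,0],
    [0.12,-0.05,-0.015,0,0,0],
    [0.175,-0.07,-0.015,0,0,0],
    [0.23,-0.09,-0.015,0,0,0],
    [0.285,-0.11,-0.015,0,0,0]
  ]
}}

```text
time: 0.72
eef_pos: [0.3951, -0.3446, 0.4196]
tool_rot: [-3.112, -0.43, 0.0]
ft_force: [0.3, -0.7, 0.7]
gripper_width: 0.0857
finger_force: 0.0
```

Run:
```python
from h import *
print(atz("scene",(275,202),.01),atz("scene",(335,187),.01),"glue",atz("scene",(123,261),.0),"tub",atz("scene",(446,137),.176))
print(status.observe()["eef_pos"],shift((.4485,.339,.41),down(-1.498)),shift((.45,.05,.42),down(-1.498)))
```

```text
[0.36066145 0.04799203 0.01      ] [0.3819904  0.22447152 0.01      ] glue [ 0.36825628 -0.3819078   0.        ] tub [0.47418245 0.49880562 0.176     ]
[ 0.3950946  -0.34464909  0.41959149] (array([ 0.237 , -0.6435,  0.0096]), array([-0.   ,  0.   ,  0.202])) (array([ 0.16  , -0.3649, -0.0004]), array([-0.   ,  0.   ,  0.202]))
```

Request:
{"api": "jog_arm", "payload": {
  "rows": [
    [0.02,-0.057,0,0,0,0.04],
    [0.04,-0.114,0,0,0,0.08],
    [0.06,-0.171,0,0,0,0.12],
    [0.08,-0.228,0,0,0,0.16],
    [0.1,-0.285,0,0,0,0.202]
  ]
}}

```text
time: 1.35
eef_pos: [0.4122, -0.0428, 0.4196]
tool_rot: [3.14, 0.112, 0.0]
ft_force: [0.2, -0.8, -0.1]
gripper_width: 0.0851
finger_force: 0.0
```

Run:
```python
from h import *
print(status.observe()["eef_pos"],shift((.4485,.339,.41),down(-1.498)))
```

```text
[ 0.4122325  -0.04284088  0.41964482] (array([ 0.0633, -0.3783,  0.0096]), array([ 0.   , -0.   , -0.002]))
```

Request:
{"api": "jog_arm", "payload": {
  "rows": [
    [0.01,-0.06,0,0,0,0],
    [0.02,-0.12,0,0,0,0],
    [0.03,-0.18,0,0,0,0],
    [0.04,-0.24,0.005,0,0,0],
    [0.05,-0.3,0.01,0,0,0]
  ],
  "grip": 0.5
}}

```text
time: 1.98
eef_pos: [0.4404, 0.2602, 0.4094]
tool_rot: [3.139, 0.115, 0.0]
ft_force: [1.5, -1.1, 0.0]
gripper_width: 0.0427
finger_force: 0.0
```

Request:
{"api": "jog_arm", "payload": {
  "rows": [
    [0.005,-0.04,0,0,0,0],
    [0.013,-0.078,0,0,0,0],
    [0.013,-0.078,0,0,0,0],
    [0.013,-0.078,0,0,0,0],
    [0.013,-0.078,0,0,0,0]
  ]
}}

```text
time: 2.6
eef_pos: [0.448, 0.3361, 0.4098]
tool_rot: [3.139, 0.113, 0.0]
ft_force: [0.8, 0.2, 1.1]
gripper_width: 0.0431
finger_force: 0.0
```

Run:
```python
from h import *
s=status.observe();print({k:np.round(s[k],4).tolist() for k in("eef_pos","tool_rot","qpos","time")})
cv2.imwrite("pics/w1.png",vision.get_image("wrist")[:,:,::-1])
```

```text
{'eef_pos': [0.448, 0.3361, 0.4098], 'tool_rot': [3.1395, 0.1129, 0.0001], 'qpos': [0.5782, 0.3185, 1.4847, -0.0001, 1.3384, 2.0771], 'time': 2.6}
```

View pics/w1.png

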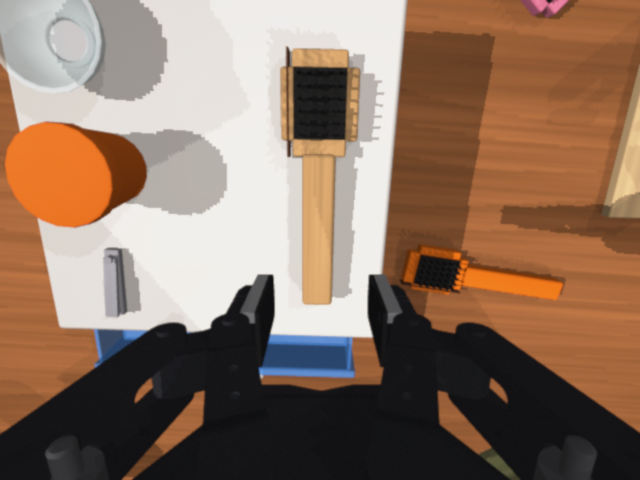

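The wrist view shows the wooden brush between the fingers: handle end at (317,303), handle–head junction at (319,157) and head front edge at (320,50). The clipper and tub are well off to the left.

Run:
```python
from h import *
s=status.observe()
e=atz("wrist",(317,303),.137,s);j=atz("wrist",(319,157),.138,s);h=atz("wrist",(320,50),.134,s)
print(e,j,h,np.linalg.norm(e-h),np.linalg.norm(e-j))
u=(h-e);u[2]=0;u/=np.linalg.norm(u);yaw=np.arctan2(u[1],u[0]);m=(h+e)/2;c=m+u*.058;g=c-u*.085
print("head",c,"grasp",g,"yaw",yaw);R=down(yaw-np.pi/2)
print(shift((g[0],g[1],.31),R))
```

```text
[0.38911577 0.33504508 0.137     ] [0.50302059 0.3412995  0.138     ] [0.57148408 0.34538382 0.134     ] 0.18268577562021496 0.11408079004346698
head [0.53820695 0.34349729 0.1355    ] grasp [0.45334321 0.33868623 0.1355    ] yaw 0.05663095373249882
(array([ 0.0055, -0.0022,  0.0999]), array([-0.   , -0.   ,  0.015]))
```

Request:
{"api": "jog_arm", "payload": {
  "rows": [
    [0.005,-0.002,0.025,0,0,0.015],
    [0.0055,-0.002,0.05,0,0,0.015],
    [0.0055,-0.002,0.075,0,0,0.015],
    [0.0055,-0.002,0.1,0,0,0.015],
    [0.0055,-0.002,0.1,0,0,0.015]
  ]
}}

```text
time: 3.28
eef_pos: [0.4532, 0.3386, 0.3085]
tool_rot: [3.139, 0.09, -0.004]
ft_force: [0.6, -0.1, -0.1]
gripper_width: 0.0426
finger_force: 0.0
```

Request:
{"api": "jog_arm", "payload": {
  "rows": [
    [0,0,0.002,0,0,0],
    [0,0,0.004,0,0,0],
    [0,0,0.006,0,0,0],
    [0,0,0.008,0,0,0],
    [0,0,0.01,0,0,0]
  ],
  "grip": 0.4
}}

```text
time: 3.9
eef_pos: [0.4533, 0.3393, 0.2996]
tool_rot: [-3.14, -0.091, -0.0]
ft_force: [-0.9, -0.3, -0.1]
gripper_width: 0.034
finger_force: 0.0
```

Request:
{"api": "jog_arm", "payload": {
  "rows": [
    [0,0,0.001,0,0,0],
    [0,0,0.002,0,0,0],
    [0,0,0.003,0,0,0],
    [0,0,0.003,0,0,0],
    [0,0,0.003,0,0,0]
  ]
}}

```text
time: 4.53
eef_pos: [0.4533, 0.3393, 0.2967]
tool_rot: [-3.14, -0.091, -0.0]
ft_force: [-1.0, 1.0, 1.1]
gripper_width: 0.0343
finger_force: 0.0
```

Request:
{"api": "jog_arm", "payload": {
  "rows": [
    [0,0,0,0,0,0],
    [0,0,0,0,0,0],
    [0,0,0,0,0,0],
    [0,0,0,0,0,0],
    [0,0,0,0,0,0]
  ],
  "grip": 0,
  "newtons": 40
}}

```text
time: 5.15
eef_pos: [0.4533, 0.3393, 0.2969]
tool_rot: [-3.14, -0.091, -0.001]
ft_force: [-0.3, -0.3, 5.3]
gripper_width: 0.0229
finger_force: 40.6
```

Request:
{"api": "jog_arm", "payload": {
  "rows": [
    [0,0,-0.01,0,0,0],
    [0,0,-0.03,0,0,0],
    [0,0,-0.06,0,0,0],
    [0,0,-0.09,0,0,0],
    [0,0,-0.11,0,0,0]
  ]
}}

```text
time: 5.78
eef_pos: [0.4532, 0.3392, 0.4084]
tool_rot: [-3.14, -0.091, -0.001]
ft_force: [0.2, 0.2, -1.7]
gripper_width: 0.0229
finger_force: 40.0
```

Run:
```python
from h import *
s=status.observe();print({k:np.round(s[k],4).tolist() for k in("eef_pos","tool_rot","qpos","time")})
cv2.imwrite("pics/w2.png",vision.get_image("wrist")[:,:,::-1])
o=np.array([.5955,-.0314]);x=np.array([-.9986,-.0535]);y=np.array([.0535,-.9986])
for m in (.055,.059):
  g=o+m*x+.085*y
  print(g,shift((*g,.40),down(np.arctan2(-x[1],-x[0]))))
```

```text
{'eef_pos': [0.4532, 0.3392, 0.4084], 'tool_rot': [-3.1398, -0.0907, -0.0013], 'qpos': [0.5778, 0.3327, 1.4692, -0.0, 1.3388, 2.0908], 'time': 5.775}
[ 0.5451245 -0.1192235] (array([0.0652, 0.463 , 0.01  ]), array([ 1.000e-03, -4.000e-03, -1.566e+00]))
[ 0.5411301 -0.1194375] (array([0.0612, 0.463 , 0.01  ]), array([ 1.000e-03, -4.000e-03, -1.566e+00]))
```

View pics/w2.png

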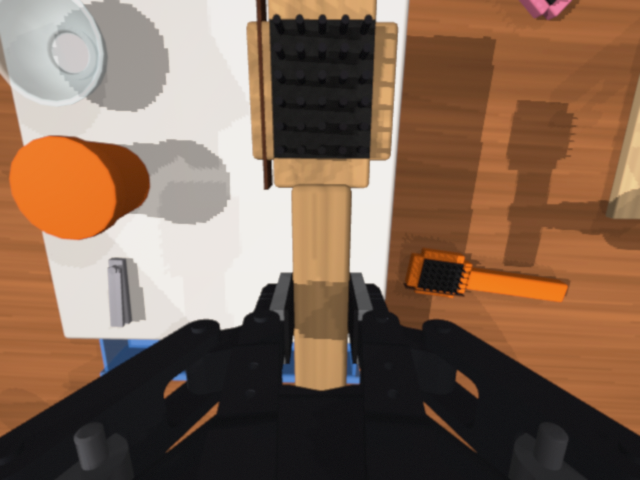

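The brush is held straight and lifted clear. Carrying it to the clamp now.

Request:
{"api": "jog_arm", "payload": {
  "rows": [
    [0.005,0.04,0,0,0,-0.15],
    [0.015,0.095,0,0,0,-0.31],
    [0.025,0.15,0,0,0,-0.47],
    [0.03,0.205,0,0,0,-0.63],
    [0.04,0.26,0,0,0,-0.79]
  ]
}}

```text
time: 6.45
eef_pos: [0.5081, 0.0803, 0.4064]
tool_rot: [-2.86, -1.3, 0.001]
ft_force: [1.3, 0.7, -0.3]
gripper_width: 0.0233
finger_force: 40.0
```

Run:
```python
from h import *
o=np.array([.5955,-.0314]);x=np.array([-.9986,-.0535]);y=np.array([.0535,-.9986])
g=o+.057*x+.085*y
print(g,shift((*g,.38),down(np.arctan2(-x[1],-x[0]))))
```

```text
[ 0.5431273 -0.1193305] (array([-0.1273,  0.1577,  0.0264]), array([-0.001,  0.   , -0.771]))
```

Request:
{"api": "jog_arm", "payload": {
  "rows": [
    [-0.025,0.031,0.005,0,0,-0.155],
    [-0.05,0.063,0.01,0,0,-0.31],
    [-0.076,0.094,0.016,0,0,-0.465],
    [-0.102,0.126,0.022,0,0,-0.62],
    [-0.127,0.158,0.026,0,0,-0.771]
  ]
}}

```text
time: 7.08
eef_pos: [0.5426, -0.1191, 0.38]
tool_rot: [-2.161, -2.279, 0.001]
ft_force: [1.2, -0.0, -0.1]
gripper_width: 0.0232
finger_force: 40.0
```

Request:
{"api": "jog_arm", "payload": {
  "rows": [
    [0,0,0,0,0,0],
    [0,0,0,0,0,0],
    [0,0,0,0,0,0],
    [0,0,0,0,0,0],
    [0,0,0,0,0,0]
  ]
}}

```text
time: 7.7
eef_pos: [0.5427, -0.1173, 0.3808]
tool_rot: [2.167, 2.274, 0.0]
ft_force: [0.2, -1.0, -0.9]
gripper_width: 0.023
finger_force: 39.9
```

Run:
```python
from h import *
s=status.observe();print({k:np.round(s[k],4).tolist() for k in("eef_pos","tool_rot","qpos","time")})
a=vision.get_image("wrist")[:,:,::-1];b=vision.get_image("scene")[:,:,::-1]
o=np.zeros((600,800,3),np.uint8)
o[:360,:480]=cv2.resize(a,(480,360),interpolation=cv2.INTER_AREA)
o[360:600,:]=0
c=cv2.resize(b[215:345,225:345],None,fx=2.6,fy=2.6,interpolation=2);o[:c.shape[0],480:480+c.shape[1]]=c[:,:320]
cv2.imwrite("pics/w3full.png",a);cv2.imwrite("pics/s3full.png",b)
d=vision.get_image("side")[:,:,::-1];cv2.imwrite("pics/d3full.png",d)
e=cv2.resize(d[150:290,260:420],None,fx=1.7,fy=1.7,interpolation=2);o[362:600,:272]=e[:238]
cv2.imwrite("pics/c3.png",o)
```

```text
{'eef_pos': [0.5427, -0.1173, 0.3808], 'tool_rot': [2.167, 2.2744, 0.0001], 'qpos': [-0.2789, 0.3315, 1.5363, -0.0, 1.2736, -0.3273], 'time': 7.7}
```

View pics/c3.png

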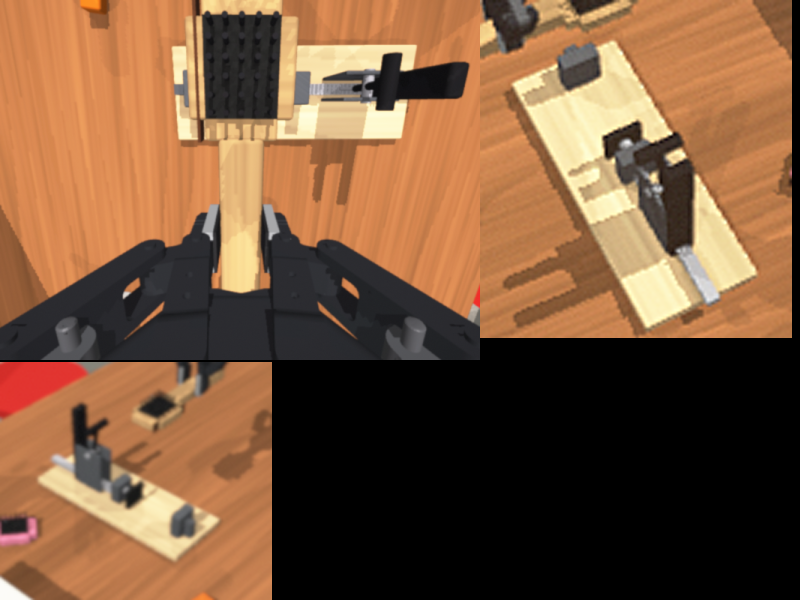

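Run:
```python
from h import *
s=status.observe()
C=[atz("wrist",p,.012,s) for p in((229,61),(556,60),(537,184),(239,185))]
for i in range(4):print(np.round(C[i],4),np.linalg.norm(C[i]-C[i-1]))
x=(C[0]+C[3]-C[1]-C[2]);x/=np.linalg.norm(x);y=np.cross([0,0,1],x)
o=sum(C)/4+x*.012-y*.0055;print("x",x,"o",o)
O=np.array([.5955,-.0314,0]);X=np.array([-.9986,-.0535,0]);Y=np.array([.0535,-.9986,0])
def mid(uv,k,n):  # intersect with clamp y=0 plane
    a,d=ray(n,uv);t=-((a-O)@Y)/(d@Y);p=a+t*d;return (p-O)@X,p[2]
print("pad scene",mid((279.5,268.75),0,"scene"),"side",mid((338.2,227),0,"side"))
print("jaw top: scene",mid((263.25,239.5),0,"scene"))
print("padholder wrist z~.03", (atz("wrist",(412,117),.045,s)-O)@X, (atz("wrist",(245,117),.05,s)-O)@X)
```

```text
[0.4533 0.0127 0.012 ] 0.11342069890036495
[0.7514 0.0274 0.012 ] 0.2985321563931508
[ 0.7594 -0.0856  0.012 ] 0.11324374920310712
[ 0.4601 -0.1005  0.012 ] 0.299599597386628
x [-0.99876834 -0.04961661  0.        ] o [ 0.59379124 -0.0315884   0.012     ]
pad scene (np.float64(0.013759106009734361), np.float64(0.035840622154301505)) side (np.float64(0.01322585471081941), np.float64(0.03412374111662042))
jaw top: scene (np.float64(0.10692911852120927), np.float64(0.045248311390982954))
padholder wrist z~.03 -0.022280718819959747 0.12027940926758245
```

Request:
{"api": "jog_arm", "payload": {
  "rows": [
    [-0.002,-0.001,0.03,0,0,0],
    [-0.002,-0.001,0.07,0,0,0],
    [-0.002,-0.001,0.11,0,0,0],
    [-0.002,-0.001,0.15,0,0,0],
    [-0.002,-0.001,0.174,0,0,0]
  ]
}}

```text
time: 8.48
eef_pos: [0.5414, -0.1197, 0.2047]
tool_rot: [-2.166, -2.273, 0.001]
ft_force: [0.0, -0.5, -0.6]
gripper_width: 0.0226
finger_force: 39.9
```

Request:
{"api": "jog_arm", "payload": {
  "rows": [
    [0,0,0.004,0,0,0],
    [0,0,0.008,0,0,0],
    [0,0,0.011,0,0,0],
    [0,0,0.014,0,0,0],
    [0,0,0.014,0,0,0]
  ]
}}

```text
time: 9.1
eef_pos: [0.5418, -0.1198, 0.1928]
tool_rot: [2.167, 2.274, 0.0]
ft_force: [-0.5, 0.8, -0.4]
gripper_width: 0.0228
finger_force: 39.9
```

Request:
{"api": "jog_arm", "payload": {
  "rows": [
    [0,0,0.001,0,0,0],
    [0,0,0.002,0,0,0],
    [0,0,0.003,0,0,0],
    [0,0,0.003,0,0,0],
    [0,0,0.003,0,0,0]
  ]
}}

```text
time: 9.72
eef_pos: [0.5418, -0.1198, 0.1897]
tool_rot: [2.167, 2.274, 0.0]
ft_force: [-0.3, 0.4, -1.0]
gripper_width: 0.0232
finger_force: 39.9
```

Request:
{"api": "jog_arm", "payload": {
  "rows": [
    [0,0,0.0005,0,0,0],
    [0,0,0.001,0,0,0],
    [0,0,0.0015,0,0,0],
    [0,0,0.0015,0,0,0],
    [0,0,0.0015,0,0,0]
  ]
}}

```text
time: 10.35
eef_pos: [0.5418, -0.1198, 0.1887]
tool_rot: [2.167, 2.274, 0.0]
ft_force: [-3.9, 0.0, 7.6]
gripper_width: 0.023
finger_force: 41.0
```

Request:
{"api": "jog_arm", "payload": {
  "rows": [
    [0,0,0,0,0,0],
    [0,0,0,0,0,0],
    [0,0,0,0,0,0],
    [0,0,0,0,0,0],
    [0,0,0,0,0,0]
  ],
  "grip": 0.55
}}

```text
time: 10.98
eef_pos: [0.5418, -0.1198, 0.1881]
tool_rot: [-2.167, -2.274, 0.0]
ft_force: [0.3, -0.3, -0.0]
gripper_width: 0.0468
finger_force: 0.0
```

Request:
{"api": "jog_arm", "payload": {
  "rows": [
    [0,0,-0.01,0,0,0],
    [0,0,-0.04,0,0,0],
    [0,0,-0.09,0,0,0],
    [0,0,-0.14,0,0,0],
    [0,0,-0.19,0,0,0]
  ]
}}

```text
time: 11.6
eef_pos: [0.5414, -0.1197, 0.3807]
tool_rot: [2.167, 2.274, 0.001]
ft_force: [0.1, -0.3, 0.1]
gripper_width: 0.0473
finger_force: 0.0
```

Run:
```python
from h import *
s=status.observe();print({k:np.round(s[k],4).tolist() for k in("eef_pos","tool_rot","qpos","time")})
a=vision.get_image("wrist")[:,:,::-1];cv2.imwrite("pics/w4.png",a)
```

```text
{'eef_pos': [0.5414, -0.1197, 0.3807], 'tool_rot': [2.167, 2.2736, 0.0006], 'qpos': [-0.2836, 0.3299, 1.5388, 0.0, 1.2721, -0.3316], 'time': 11.6}
```

View pics/w4.png

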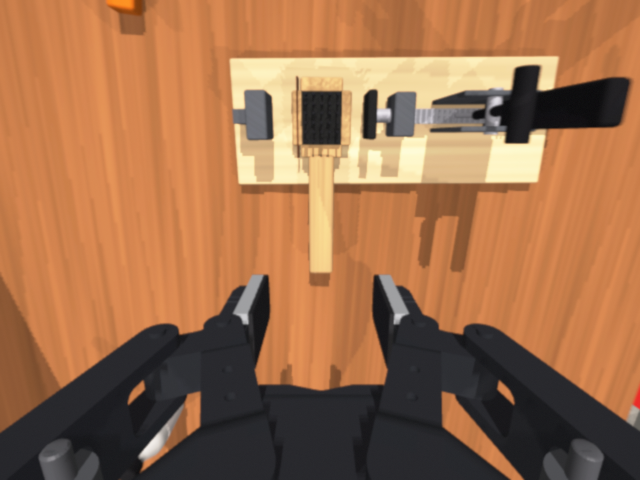

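Run:
```python
from h import *
s=status.observe()
O=np.array([.5946,-.0315,0]);X=np.array([-.9987,-.0515,0]);Y=np.array([.0515,-.9987,0])
def p(uv,z):
    q=atz("wrist",uv,z,s)-O;return np.round([q@X,q@Y],4)
print("head sides",p((293,118),.026),p((351,118),.026),"head ends",p((319,78),.026),p((321,157),.026),"handle end",p((320,272),.03))
print("jaw",p((267,115),.054),p((272,115),.015),"pad",p((364,115),.03),p((364,115),.045),p((364,115),.015))
print("bar",p((507,104),.138),p((537,104),.138),"bar ends",p((522,66),.135),p((520,143),.135),"grip",p((625,100),.155))
print("shift to pump pose", shift(O+X*-.03+[0,0,.40]))
```

```text
head sides [0.0788 0.002 ] [0.0246 0.0022] head ends [ 0.0543 -0.0323] [0.0528 0.0377] handle end [0.0545 0.1555]
jaw [0.0989 0.0006] [ 0.0996 -0.0013] pad [ 0.0131 -0.0002] [0.0151 0.0005] [ 0.0111 -0.0009]
bar [-0.0603 -0.0009] [-0.0788 -0.0008] bar ends [-0.0678 -0.0226] [-0.0738  0.0225] grip [-0.118  -0.0014]
shift to pump pose (array([ 0.0857,  0.0871, -0.0118]), array([0., 0., 0.]))
```

The head sits between the jaws at clamp x≈0.052, with the pad face at about 0.013 and the jaw at 0.0995. It is flat, lies straight across, and the handle reaches y≈0.155. Next I open the gripper and straddle grip and trigger, so that the front pad pushes the bar.

Request:
{"api": "jog_arm", "payload": {
  "rows": [
    [0.02,0.04,-0.015,0,0,0],
    [0.045,0.08,-0.02,0,0,0],
    [0.07,0.12,-0.02,0,0,0],
    [0.086,0.145,-0.02,0,0,0],
    [0.086,0.145,-0.02,0,0,0]
  ],
  "grip": 1
}}

```text
time: 12.28
eef_pos: [0.6832, -0.0256, 0.3977]
tool_rot: [-2.165, -2.276, 0.0]
ft_force: [0.0, 0.3, -0.7]
gripper_width: 0.0854
finger_force: 0.0
```

Run:
```python
from h import *
O=np.array([.5946,-.0315,0]);X=np.array([-.9987,-.0515,0])
print(shift(O+X*-.0875+[0,0,.28],down(.0515)),status.observe()["gripper_width"])
```

```text
(array([-0.0013, -0.0013,  0.1177]), array([-0.   , -0.   , -0.002])) 0.08541331861518325
```

Request:
{"api": "jog_arm", "payload": {
  "rows": [
    [-0.001,-0.001,0.03,0,0,0],
    [-0.001,-0.001,0.06,0,0,0],
    [-0.001,-0.001,0.09,0,0,0],
    [-0.001,-0.001,0.118,0,0,0],
    [-0.001,-0.001,0.118,0,0,0]
  ]
}}

```text
time: 12.9
eef_pos: [0.6808, -0.0285, 0.2787]
tool_rot: [-2.166, -2.272, 0.004]
ft_force: [0.0, -0.8, 0.2]
gripper_width: 0.0852
finger_force: 0.0
```

Run:
```python
from h import *
o=np.zeros((600,800,3),np.uint8)
a=vision.get_image("scene")[220:345,235:345,::-1];b=vision.get_image("side")[150:260,280:400,::-1]
a=cv2.resize(a,(400,455),interpolation=2);b=cv2.resize(b,(400,367),interpolation=2)
o[:455,:400]=a;o[:367,400:]=b;cv2.imwrite("pics/c5.png",o)
```

```text
(no output)
```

View pics/c5.png

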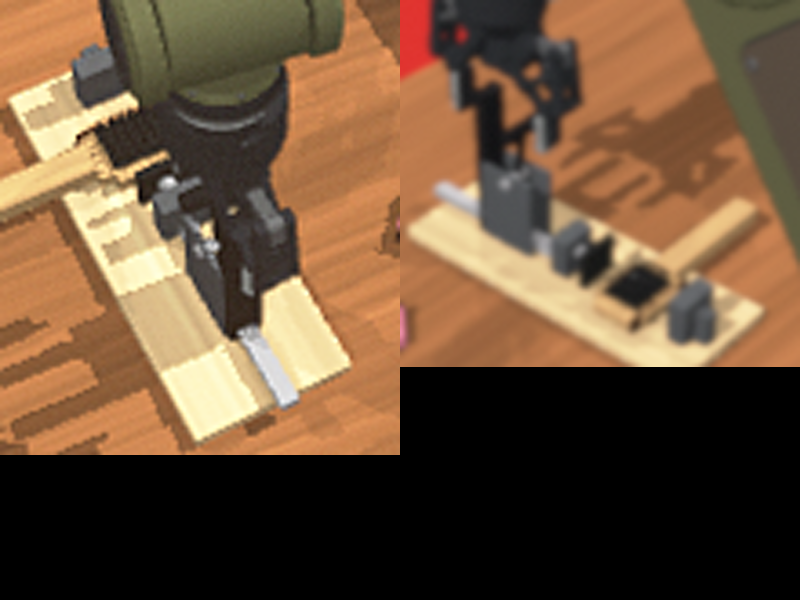

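Side view: the fingers straddle grip and bar, with the front finger at (545,130), the bar at (522,128) and the rear finger at (462,90). First push.

Request:
{"api": "jog_arm", "payload": {
  "rows": [
    [0,0.004,0,0,0,0],
    [0,0.008,0,0,0,0],
    [0,0.012,0,0,0,0],
    [0,0.016,0,0,0,0],
    [0,0.02,0,0,0,0]
  ]
}}

```text
time: 13.62
eef_pos: [0.7014, -0.027, 0.2806]
tool_rot: [-2.166, -2.273, 0.003]
ft_force: [-10.8, 0.1, 9.2]
gripper_width: 0.0854
finger_force: 5.6
```

Request:
{"api": "jog_arm", "payload": {
  "rows": [
    [0,0.002,0,0,0,0],
    [0,0.004,0,0,0,0],
    [0,0.006,0,0,0,0],
    [0,0.008,0,0,0,0],
    [0,0.008,0,0,0,0]
  ]
}}

```text
time: 14.25
eef_pos: [0.7095, -0.0267, 0.2806]
tool_rot: [-2.167, -2.273, 0.002]
ft_force: [-9.3, -0.1, 6.4]
gripper_width: 0.0854
finger_force: 4.1
```

Request:
{"api": "jog_arm", "payload": {
  "rows": [
    [0,0.001,0,0,0,0],
    [0,0.002,0,0,0,0],
    [0,0.003,0,0,0,0],
    [0,0.003,0,0,0,0],
    [0,0.003,0,0,0,0]
  ]
}}

```text
time: 14.88
eef_pos: [0.712, -0.0265, 0.2805]
tool_rot: [-2.165, -2.272, 0.005]
ft_force: [-16.5, -1.3, 10.0]
gripper_width: 0.0853
finger_force: 8.5
```

Request:
{"api": "jog_arm", "payload": {
  "rows": [
    [0,0.0005,0,0,0,0],
    [0,0.001,0,0,0,0],
    [0,0.0015,0,0,0,0],
    [0,0.0015,0,0,0,0],
    [0,0.0015,0,0,0,0]
  ]
}}

```text
time: 15.5
eef_pos: [0.7129, -0.0266, 0.2803]
tool_rot: [-2.163, -2.27, 0.009]
ft_force: [-29.6, -1.1, 14.4]
gripper_width: 0.0852
finger_force: 14.8
```

Request:
{"api": "jog_arm", "payload": {
  "rows": [
    [0,-0.01,0,0,0,0],
    [0,-0.022,0,0,0,0],
    [0,-0.022,0.005,0,0,0],
    [0,-0.022,0.005,0,0,0],
    [0,-0.018,0.005,0,0,0]
  ]
}}

```text
time: 16.12
eef_pos: [0.6964, -0.0272, 0.2751]
tool_rot: [-2.167, -2.274, 0.0]
ft_force: [-4.1, -0.8, 2.8]
gripper_width: 0.0853
finger_force: 1.7
```

Request:
{"api": "jog_arm", "payload": {
  "rows": [
    [0,0.004,0,0,0,0],
    [0,0.008,0,0,0,0],
    [0,0.012,0,0,0,0],
    [0,0.016,0,0,0,0],
    [0,0.016,0,0,0,0]
  ]
}}

```text
time: 16.75
eef_pos: [0.7119, -0.0265, 0.2756]
tool_rot: [-2.166, -2.272, 0.004]
ft_force: [-16.3, 0.7, 11.1]
gripper_width: 0.0857
finger_force: 8.5
```

```bash
cat > pad.py <<'E'
from h import *
import sys
t=sys.argv[1]
o=np.zeros((600,800,3),np.uint8)
a=vision.get_image("scene")[220:345,235:345,::-1];b=vision.get_image("side")[190:260,310:400,::-1]
o[:341,:300]=cv2.resize(a,(300,341),interpolation=2);o[:389,300:]=cv2.resize(b,(500,389),interpolation=2)
cv2.imwrite(f"pics/{t}.png",o)
s=status.observe();print(s["eef_pos"],s["ft_force"],s["time"])
E
python3 pad.py c6
```

```text
[ 0.71179791 -0.02654036  0.27566051] [-16.89205224  -0.90740606   9.34594112] 16.85
```

View pics/c6.png

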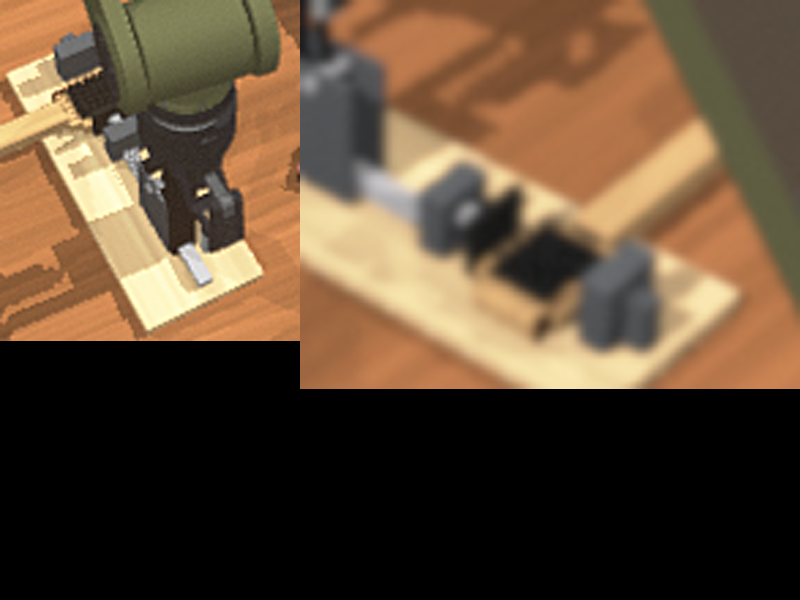

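Two strokes in, the pad has advanced about 20 mm and touches the head. Stroke 3 follows.

Request:
{"api": "jog_arm", "payload": {
  "rows": [
    [0,-0.01,0,0,0,0],
    [0,-0.021,0,0,0,0],
    [0,-0.021,0,0,0,0],
    [0,-0.021,0,0,0,0],
    [0,-0.016,0,0,0,0]
  ]
}}

```text
time: 17.48
eef_pos: [0.6964, -0.0273, 0.2752]
tool_rot: [-2.167, -2.274, 0.0]
ft_force: [-3.4, -0.1, 1.7]
gripper_width: 0.0856
finger_force: 1.8
```

Request:
{"api": "jog_arm", "payload": {
  "rows": [
    [0,0.003,0,0,0,0],
    [0,0.006,0,0,0,0],
    [0,0.008,0,0,0,0],
    [0,0.008,0,0,0,0],
    [0,0.008,0,0,0,0]
  ]
}}

```text
time: 18.1
eef_pos: [0.704, -0.0269, 0.2756]
tool_rot: [-2.167, -2.273, 0.002]
ft_force: [-9.4, -0.5, 7.5]
gripper_width: 0.0854
finger_force: 4.7
```

Request:
{"api": "jog_arm", "payload": {
  "rows": [
    [0,0.002,0,0,0,0],
    [0,0.004,0,0,0,0],
    [0,0.006,0,0,0,0],
    [0,0.007,0,0,0,0],
    [0,0.007,0,0,0,0]
  ]
}}

```text
time: 18.73
eef_pos: [0.7111, -0.0266, 0.2757]
tool_rot: [-2.167, -2.273, 0.002]
ft_force: [-9.1, -0.6, 8.2]
gripper_width: 0.0854
finger_force: 4.7
```

Request:
{"api": "jog_arm", "payload": {
  "rows": [
    [0,-0.01,0,0,0,0],
    [0,-0.02,0,0,0,0],
    [0,-0.02,0,0,0,0],
    [0,-0.02,0,0,0,0],
    [0,-0.015,0,0,0,0]
  ]
}}

```text
time: 19.35
eef_pos: [0.6964, -0.0273, 0.2752]
tool_rot: [-2.167, -2.274, 0.0]
ft_force: [-3.5, 0.5, 2.9]
gripper_width: 0.0859
finger_force: 1.8
```

Request:
{"api": "jog_arm", "payload": {
  "rows": [
    [0,0.002,0,0,0,0],
    [0,0.004,0,0,0,0],
    [0,0.006,0,0,0,0],
    [0,0.006,0,0,0,0],
    [0,0.006,0,0,0,0]
  ]
}}

```text
time: 19.98
eef_pos: [0.7018, -0.0271, 0.2756]
tool_rot: [-2.166, -2.273, 0.003]
ft_force: [-14.1, -0.5, 8.8]
gripper_width: 0.0854
finger_force: 6.5
```

Request:
{"api": "jog_arm", "payload": {
  "rows": [
    [0,0.001,0,0,0,0],
    [0,0.002,0,0,0,0],
    [0,0.003,0,0,0,0],
    [0,0.003,0,0,0,0],
    [0,0.003,0,0,0,0]
  ]
}}

```text
time: 20.6
eef_pos: [0.7047, -0.0269, 0.276]
tool_rot: [-2.166, -2.273, 0.003]
ft_force: [-15.7, -0.4, 12.4]
gripper_width: 0.0856
finger_force: 8.0
```

Request:
{"api": "jog_arm", "payload": {
  "rows": [
    [0,0.001,0,0,0,0],
    [0,0.002,0,0,0,0],
    [0,0.003,0,0,0,0],
    [0,0.003,0,0,0,0],
    [0,0.003,0,0,0,0]
  ]
}}

```text
time: 21.22
eef_pos: [0.7077, -0.0267, 0.2762]
tool_rot: [-2.166, -2.273, 0.003]
ft_force: [-17.0, -0.5, 14.0]
gripper_width: 0.0855
finger_force: 8.8
```

The force has risen from 9 N (free) to 17 N, so the spring is about half-way in. One last picture, set beside the earlier view, to check.

Run:
```python
from h import *
s=status.observe();print(s["eef_pos"],s["ft_force"],s["finger_force"],s["time"])
b=vision.get_image("side")[:,:,::-1];cv2.imwrite("pics/side7.png",b)
sc=vision.get_image("scene")[:,:,::-1];cv2.imwrite("pics/scene7.png",sc)
o=np.zeros((590,800,3),np.uint8)
o[:310,:400]=cv2.resize(cv2.imread("pics/c6.png")[:389,300:],(400,310))
o[:310,400:]=cv2.resize(b[190:260,310:400],(400,311),interpolation=2)[:310]
o[312:,:370]=cv2.resize(sc,(370,278),interpolation=cv2.INTER_AREA)
o[312:,400:771]=cv2.resize(b,(371,278),interpolation=cv2.INTER_AREA)
cv2.imwrite("pics/c7.png",o)
```

```text
[ 0.70766697 -0.0267039   0.27623443] [-16.99228104  -0.45743355  14.00376418] 8.838526904582977 21.225
```

View pics/c7.png

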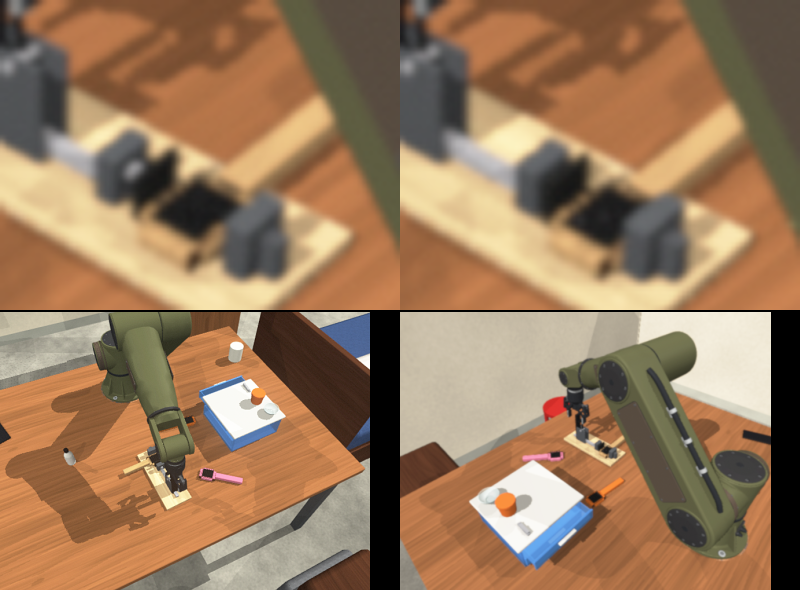

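The side views agree with the force. Since stroke 2 the pad's holder has moved about 18 px and the pad only 11 px, so the spring is in about 6–7 mm. The head is against the fixed jaw, and the dish, tub, clipper and glue look undisturbed.

```bash
python3 -c "
from station import order;print(order.sign_off())"
```

```text
the job is handed in; nothing more can be done
None
```

The brush head is clamped between pad and fixed jaw with the pad an estimated 6–7 mm in on its spring (17 N at the trigger bar), the trigger is still held squeezed, and the job is handed in; the head was set down about 5 mm off the middle, towards the pad.

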